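# Clip the nougat box shut

## Task

The lid is on the clear food box of nougat but its four side clips are still up: fold each clip down and press it in against the box until it snaps home under the rim, going round until all four hold. Leave the box standing about where it is, and do not push or knock over the other things on the table.

Things in the scene. Friction and masses are not known exactly. Their poses are not given: they have to be found in the camera images.
- food_box: Clear plastic tub of nougat with a frosted pale lid already seated, 117 x 167 mm over the lid, flat lid top 81 mm above the table (beads to 83). Loose, about 1.1 kg: slides if pushed sideways with more than 4 to 7 N, so press no harder than needed. Origin: centre of underside; z up, x across the short width (towards clip_back), y along the long side (towards clip_left).
- clip_back (a joint): White hinged clip on the box's +x side, angle in rad: 0 = down flat on the box, 1.57 = level outwards, 2.0 = stop. Starts 1.2 to 1.9, stays where left. Plate 84 mm along the side, 4 thick, 31 from hinge to free edge, thumb lip standing 2.5 mm out on its last 3 mm. Moves freely down to 0.33; then its hook must be forced past the rim (2 to 3 N at the pad, hardest at 0.24), snaps, and stays at 0 to 0.06.
- clip_back_hinge (a point): Middle of the hinge line of the +x clip, fixed on the box, 60.25 mm out from the box's centre, 78 mm above the table. The line runs along that side; the closed plate hangs straight down from it, outer face 2 mm outside the line.
- clip_back_pad (a point): Place to press on the +x clip: middle of the plate's outer face, 22 mm from the hinge. That face is on top while the clip stands out, and looks away from the box when closed (point then 56 mm above the table). x axis: square out of this face.
- clip_left (a joint): White hinged clip on the box's +y side, angle in rad: 0 = down flat on the box, 1.57 = level outwards, 2.0 = stop. Starts 1.2 to 1.9, stays where left. Plate 58 mm along the side, 4 thick, 31 from hinge to free edge, thumb lip standing 2.5 mm out on its last 3 mm. Moves freely down to 0.33; then its hook must be forced past the rim (2 to 3 N at the pad, hardest at 0.24), snaps, and stays at 0 to 0.06.
- clip_left_hinge (a point): Middle of the hinge line of the +y clip, fixed on the box, 85.25 mm out from the box's centre, 78 mm above the table. The line runs along that side; the closed plate hangs straight down from it, outer face 2 mm outside the line.
- clip_left_pad (a point): Place to press on the +y clip: middle of the plate's outer face, 22 mm from the hinge. That face is on top while the clip stands out, and looks away from the box when closed (point then 56 mm above the table). x axis: square out of this face.
- clip_front (a joint): White hinged clip on the box's -x side, angle in rad: 0 = down flat on the box, 1.57 = level outwards, 2.0 = stop. Starts 1.2 to 1.9, stays where left. Plate 84 mm along the side, 4 thick, 31 from hinge to free edge, thumb lip standing 2.5 mm out on its last 3 mm. Moves freely down to 0.33; then its hook must be forced past the rim (2 to 3 N at the pad, hardest at 0.24), snaps, and stays at 0 to 0.06.
- clip_front_hinge (a point): Middle of the hinge line of the -x clip, fixed on the box, 60.25 mm out from the box's centre, 78 mm above the table. The line runs along that side; the closed plate hangs straight down from it, outer face 2 mm outside the line.
- clip_front_pad (a point): Place to press on the -x clip: middle of the plate's outer face, 22 mm from the hinge. That face is on top while the clip stands out, and looks away from the box when closed (point then 56 mm above the table). x axis: square out of this face.
- clip_right (a joint): White hinged clip on the box's -y side, angle in rad: 0 = down flat on the box, 1.57 = level outwards, 2.0 = stop. Starts 1.2 to 1.9, stays where left. Plate 58 mm along the side, 4 thick, 31 from hinge to free edge, thumb lip standing 2.5 mm out on its last 3 mm. Moves freely down to 0.33; then its hook must be forced past the rim (2 to 3 N at the pad, hardest at 0.24), snaps, and stays at 0 to 0.06.
- clip_right_hinge (a point): Middle of the hinge line of the -y clip, fixed on the box, 85.25 mm out from the box's centre, 78 mm above the table. The line runs along that side; the closed plate hangs straight down from it, outer face 2 mm outside the line.
- clip_right_pad (a point): Place to press on the -y clip: middle of the plate's outer face, 22 mm from the hinge. That face is on top while the clip stands out, and looks away from the box when closed (point then 56 mm above the table). x axis: square out of this face.
- white_bar: Bystander: wrapped cream-coloured nougat bar with a paper label, 150 x 35 x 23 mm, lying in front of the box. Origin: centre of its underside, x along the bar.
- choc_bar: Bystander: wrapped nougat bar with a dark chocolate top, 150 x 35 x 23 mm, lying beside the box on its clip_left side. Origin: centre of its underside, x along the bar.
- nut_jar: Bystander: small clear jar of nuts with a white cap, 64 mm diameter, 85 mm tall, standing off the box's back right corner. Origin: centre of its underside.
- tongs: Bystander: steel serving tongs lying behind the box, about 200 x 55 x 27 mm. Origin: under their middle, x along the tongs.
- label_roll: Bystander: roll of blank paper labels standing on end off the box's front right corner, 60 mm diameter, 40 mm tall. Origin: centre of its underside.
- card_reader: Bystander: black card reader lying at the left of the table, 165 x 78 x 32 mm. Origin: centre of its underside.
- water_bottle: Bystander: clear water bottle standing at the right of the table, 64 mm diameter, 200 mm tall. Origin: centre of its underside.

How it is judged (in metres and radians):
At the end, for the whole second after the job is handed in: All four clips are snapped in (each within 0.12 rad of fully closed; an unsnapped clip rests at 0.2 or more), and the box stands upright (within 5 degrees) and at rest less than 50 mm from where it stood (value of joint each of clip_back, clip_left, clip_front, clip_right below 0.12 rad and distance of food_box from where it was at the start of the episode below 0.05 m and angle between food_box's own z axis and vertical below 0.09 rad and linear speed of food_box below 0.02 m/s); the robot touches nothing.
It fails at once if a bystander was pushed more than 40 mm or knocked over (distance of any of white_bar, choc_bar, nut_jar, tongs, label_roll, card_reader, water_bottle from where it was at the start of the episode above 0.04 m or angle between any of nut_jar, label_roll, water_bottle's own z axis and vertical above 0.6 rad).
It fails at once if the food box was tipped over (angle between food_box's own z axis and vertical above 0.5 rad).
It also fails if it takes over 54 s, if anything falls off the work surface, if the arm or the gripper's body presses on something with over 40 N, if the wrist force passes 120 N, or if a joint passes its speed limit or range.

## Robot

A 7-joint arm with a two-finger parallel gripper is mounted at the origin on the work surface. World frame = base frame: x ahead of the robot, y to its left, z up, the work surface at z = 0. Lengths are in mm, angles in rad, forces in N, time in s.
With the tool pointing down it reaches from about 400 to 925 mm from the base axis. Payload 4.1 kg.
Tool frame: the origin (TCP) lies at the very end of the fingers, on their centre line; the grasp point (between the pads) lies grasp_offset behind it (grasp_offset is the distance from the TCP to the grasp point, in mm); z points along the fingers, y is the line along which they close (so a half turn about z gives the same grasp; the last joint's range is limited). The gripper opens to 85 mm and grips with 20 to 120 N. Pads are 22 mm wide; open, the fingers measure 114 mm over their backs; the gripper's body (76 mm by 85 mm) begins 54 mm behind the grasp point. The pads swing forward as they close: fully open they stand 13 mm farther back than shut.
Start: joints at [-1.328, 0.398, 0.045, 1.537, -0.019, 1.207, -0.051], TCP at [217.849, 612.442, 231.347] pointing down, gripper open.
Joint ranges: [-2.82, 2.82], [-0.49, 2.23], [-1.37, 1.46], [0, 2.46], [-1.36, 4.5], [0.23, 2], [-2.94, 2.94]. Speed limits (rad/s): [2.57, 2.57, 3.14, 3.14, 3.14, 3.14, 3.14].

## Interface

Orientations are given as a rotation vector (axis times angle).
In Python, from bench import * gives the robot as it stands. The module is installed in compiled form; this text tells all that it offers.
- The arm moves only by the tool drive_tool, never from a script. Its argument "steps" is a list that holds one entry, the list of rows, each a list of 7 numbers: the opening in per cent of the stroke, from 0 (shut) to 100 (fully open), then the shift along the tool's x, y, z in m, then the turn, a rotation vector about the tool's x, y, z in degrees. In form: [[[grip, dx, dy, dz, ax, ay, az], ...]]. A call has 1 to 20 rows; each row shifts and turns the commanded pose from where the row before left it, along the tool's axes as they then stand; what a row does not reach is not made up. A row lasts 1/12 s, in which the tool goes at most 41.7 mm and 7.16 degrees, less where a joint would pass 70% of its speed; a pose out of reach is approached as far as the arm can. A call is refused whole if a number of a shift passes 0.0417 or a number of a turn 7.16, either way. A call with a gripper value outside its range is refused whole. The fingers move at their own pace and stop on an object; the grip force is fixed at half the most. Time passes only in rows, so rows that do not move let the fingers close. It gives the time, the measured TCP pose, the force and the opening at its end, in the units of the state.
- get_state(): the state, without advancing time (a new reading comes with each control period).
- capture(name): name is "side" or "top" or "wrist"; returns the picture (480x640x3 uint8, red, green, blue); there is no depth.
- calibration(name): a dict with "mtx" (3x3 intrinsics, pixels), "k1" (the pictures are not rectified: a ray, as slopes to the right and down, at radius r is drawn at 1 + k1 r^2 times it, then the intrinsics apply), "world_from_camera" (4x4, takes a point from camera to world coordinates); the wrist camera has in their place "T_tool_cam" (4x4, takes a point from camera to tool coordinates, whose origin is the TCP and whose axes are the flange's). Camera axes: x right, y up, looking along -z (the intrinsics and any distortion apply to the point x, -y, -z); pixel columns grow to the right and rows downward; lengths in mm; the calibration is good to about 2 mm. A picture is of the moment at which its call begins: read the wrist's pose just before it. calibration takes no time and is no camera call.
- hand_in(): hands the job in, once; it reports no verdict.
Trained networks look in the newest picture that a camera, given by its name, has taken for a name from the list of things; names that differ only in an ending like _2 or _b are one class to them, and where a whole thing is asked for, a point or a joint stands for the part that bears it (a point fixed in the world has none). Each returns a list of dicts, best first, with "confidence" (0 to 1); they miss things now and then, are a little off and sometimes report something else, mostly with a low value. They report only what shows in the picture. A call takes as long as a camera call.
- look_for(query, camera): "at" ([x, y, z] in mm, in world coordinates, good to about 4 mm: the middle of the surface that is visible of it).
The state is a dict: "time_s": time; "qpos": joint angles; "qd": joint speeds; "joint_torque": joint torques, N m; "tcp_pos": TCP position; "eef_rot": TCP orientation; "ft_force": force on the tool from outside, world axes, zero at the start; "torque": the same for the moment, N m; "grip_width": finger opening in mm.
Only numpy, scipy, OpenCV 4.12 (cv2) and the standard library are available. Lean on these libraries where they do the work, as an engineer would, in place of code of your own. Each camera call takes 0.05 s, during which the arm holds its last target. There are 200 camera calls.

## Working session

There is one attempt and no reset: what is moved stays moved. The work goes in short steps, Python scripts to look and compute and a tool call to move; the robot and the scene stay as the last step left them, time stands still between calls to the robot, and variables do not carry over. Pictures are saved under pics/ and viewed, on a budget of 10 in all, crops included, one or two more only if the job needs it, and the job is handed in when it is done.

Besides the shell and the picture viewer there is one more tool, called as name(argument=value, ...) on one line, values as JSON. drive_tool: Moves the arm, as the interface text tells. Its arguments: {"type":"object","properties":{"steps":{"type":"array"}},"required":["steps"]}

```bash
mkdir -p pics; cat > h.py <<'E'
from bench import *
import numpy as np, cv2
from scipy.spatial.transform import Rotation as R
def project(name,P):
    c=calibration(name); T=np.linalg.inv(c["world_from_camera"]); p=T[:3,:3]@np.asarray(P,float)+T[:3,3]
    x,y=p[0]/-p[2],-p[1]/-p[2]; s=1+c["k1"]*(x*x+y*y); return (c["mtx"]@[x*s,y*s,1])[:2]
E
python3 - <<'E'
from h import *
s=get_state(); print(s["tcp_pos"],s["eef_rot"],s["time_s"],s["ft_force"],s["grip_width"])
for n in("top","side"):
    cv2.imwrite(f"pics/{n}0.png",capture(n)[:,:,::-1])
    for q in ["food_box","clip_back_pad","clip_left_pad","clip_front_pad","clip_right_pad","clip_back_hinge","clip_left_hinge","clip_front_hinge","clip_right_hinge","nut_jar","label_roll","tongs","choc_bar","white_bar","water_bottle","card_reader"]:
        print(n,q,[(np.round(d["at"]).tolist(),round(d["confidence"],2)) for d in look_for(q,n)[:2]])
print(get_state()["time_s"])
E
```

```text
[217.61336141 611.80871356 230.24915508] [-5.33970324e-01 -3.09570221e+00  3.08507716e-03] 0.0 [-0.23164178 -0.32892486  0.67552125] 85.10527801675299
top food_box [([550.0, 70.0, 82.0], 0.78)]
top clip_back_pad [([671.0, -98.0, 88.0], 0.68), ([627.0, 75.0, 73.0], 0.6)]
top clip_left_pad [([545.0, 169.0, 81.0], 0.78)]
top clip_front_pad [([476.0, 64.0, 77.0], 0.9)]
top clip_right_pad [([556.0, -32.0, 84.0], 0.58)]
top clip_back_hinge [([547.0, 68.0, 86.0], 0.56)]
top clip_left_hinge [([548.0, 67.0, 86.0], 0.62), ([475.0, 65.0, 78.0], 0.34)]
top clip_front_hinge [([550.0, 71.0, 83.0], 0.69), ([556.0, -32.0, 85.0], 0.58)]
top clip_right_hinge [([551.0, 66.0, 82.0], 0.96)]
top nut_jar [([674.0, -96.0, 88.0], 0.79)]
top label_roll [([424.0, -114.0, 43.0], 0.71)]
top tongs [([759.0, 124.0, 19.0], 0.73), ([558.0, -479.0, 124.0], 0.66)]
top choc_bar [([588.0, 261.0, 24.0], 0.68)]
top white_bar [([395.0, 109.0, 23.0], 0.65), ([546.0, 68.0, 85.0], 0.39)]
top water_bottle [([561.0, -478.0, 128.0], 0.55), ([546.0, 70.0, 82.0], 0.5)]
top card_reader [([387.0, 492.0, 31.0], 0.8)]
side food_box [(
[... 294 characters left out ...]
ip_back_hinge [([547.0, 82.0, 84.0], 0.76)]
side clip_left_hinge [([546.0, 81.0, 81.0], 0.69)]
side clip_front_hinge [([547.0, 80.0, 80.0], 0.83), ([593.0, 275.0, 24.0], 0.42)]
side clip_right_hinge [([549.0, 169.0, 81.0], 0.67), ([554.0, 83.0, 80.0], 0.64)]
side nut_jar [([680.0, -72.0, 59.0], 0.92), ([548.0, 83.0, 81.0], 0.4)]
side label_roll [([435.0, -95.0, 33.0], 0.87), ([595.0, 279.0, 24.0], 0.39)]
side tongs [([688.0, 130.0, 10.0], 0.82)]
side choc_bar [([593.0, 274.0, 24.0], 0.7)]
side white_bar [([398.0, 115.0, 25.0], 0.87), ([625.0, 73.0, 75.0], 0.66)]
side water_bottle [([569.0, -470.0, 95.0], 0.72)]
side card_reader [([396.0, 508.0, 31.0], 0.58), ([400.0, 119.0, 22.0], 0.19)]
1.7
```

View pics/top0.png

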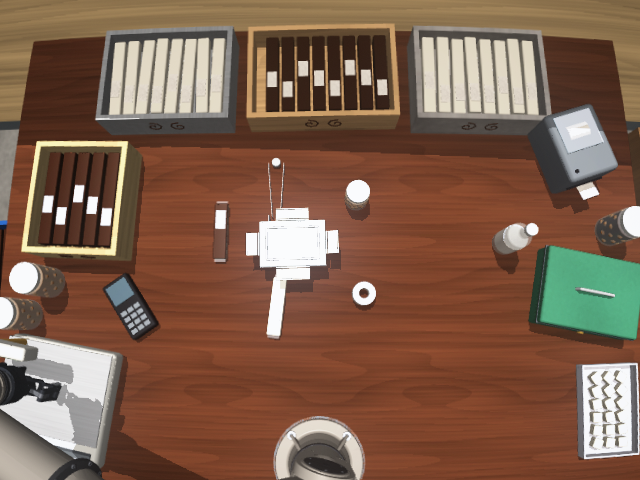

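View pics/side0.png

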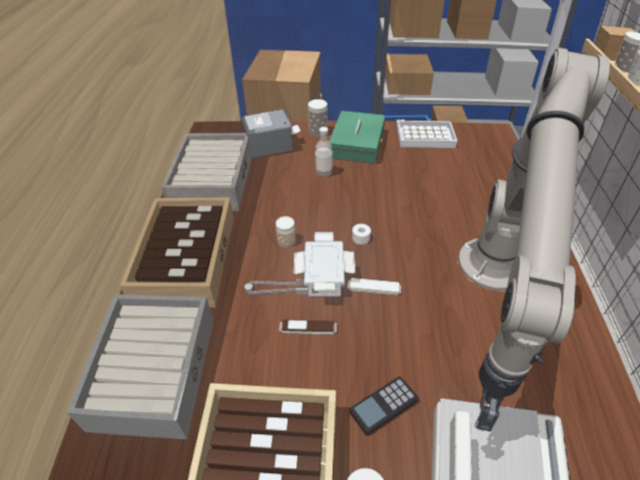

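The top view shows the box at about (293,243) px, with its four clips standing out. The white bar runs out below the front clip at about (277,305). The choc bar is at (221,232), the jar at (358,194) and the roll at (364,293). The side view agrees. The box centre is about (550.5, 69) mm with a yaw of about 3.2°. I'll shut the fingers, align the tool with the box and go above the left clip.

drive_tool(steps=[[[0, 0, 0, 0, 0, 0, -5.7], [0, 0, 0, 0, 0, 0, -5.7], [0, 0, 0, 0, 0, 0, -5.7], [0, 0, 0, 0, 0, 0, -5.7], [0, -0.0189, -0.0275, 0.005, 0, 0, 0], [0, -0.0189, -0.0275, 0.005, 0, 0, 0], [0, -0.0189, -0.0275, 0.005, 0, 0, 0], [0, -0.0189, -0.0275, 0.005, 0, 0, 0], [0, -0.0189, -0.0275, 0.005, 0, 0, 0], [0, -0.0189, -0.0275, 0.005, 0, 0, 0], [0, -0.0189, -0.0275, 0.005, 0, 0, 0], [0, -0.0189, -0.0275, 0.005, 0, 0, 0], [0, -0.0189, -0.0275, 0.005, 0, 0, 0], [0, -0.0189, -0.0275, 0.005, 0, 0, 0], [0, -0.0189, -0.0275, 0.005, 0, 0, 0], [0, -0.0189, -0.0275, 0.005, 0, 0, 0], [0, -0.0189, -0.0275, 0.005, 0, 0, 0], [0, -0.0189, -0.0275, 0.005, 0, 0, 0], [0, -0.0189, -0.0275, 0.005, 0, 0, 0], [0, -0.0189, -0.0275, 0.005, 0, 0, 0]]])

```text
time_s: 3.37
tcp_pos: [545.4, 188.8, 151.3]
eef_rot: [-0.089, 3.14, 0.001]
ft_force: [0.8, 1.2, -0.1]
grip_width: 0.3
```

```bash
cat >> h.py <<'E'
C0=np.array([550.5,69.]);YAW=np.radians(3.2)
def box(p,C=C0,yaw=YAW):
    d=np.asarray(p[:2])-C; c,s=np.cos(yaw),np.sin(yaw); return np.round([c*d[0]+s*d[1],-s*d[0]+c*d[1],p[2]],1)
def st():
    s=get_state(); Rm=R.from_rotvec(s["eef_rot"]).as_matrix()
    print("t",round(s["time_s"],2),"tcp",np.round(s["tcp_pos"],1),"box",box(s["tcp_pos"]),"yawy",round(np.degrees(np.arctan2(Rm[1,1],Rm[0,1])),2),"z",np.round(Rm[:,2],3),"F",np.round(s["ft_force"],1),"w",round(s["grip_width"],1)); return s
E
python3 - <<'E'
from h import *
s=st(); cv2.imwrite("pics/w1.png",capture("wrist")[:,:,::-1])
for q in ["food_box","clip_left_pad"]: print(q,[(np.round(d["at"]).tolist(),round(d["confidence"],2)) for d in look_for(q,"wrist")[:2]])
E
```

```text
t 3.37 tcp [545.4 188.8 151.3] box [  1.6 119.9 151.3] yawy 93.23 z [ 0.001  0.    -1.   ] F [ 0.8  1.2 -0.1] w 0.3
food_box [([541.0, 84.0, 81.0], 0.84)]
clip_left_pad [([546.0, 170.0, 79.0], 0.59), ([626.0, 76.0, 74.0], 0.33)]
```

View pics/w1.png

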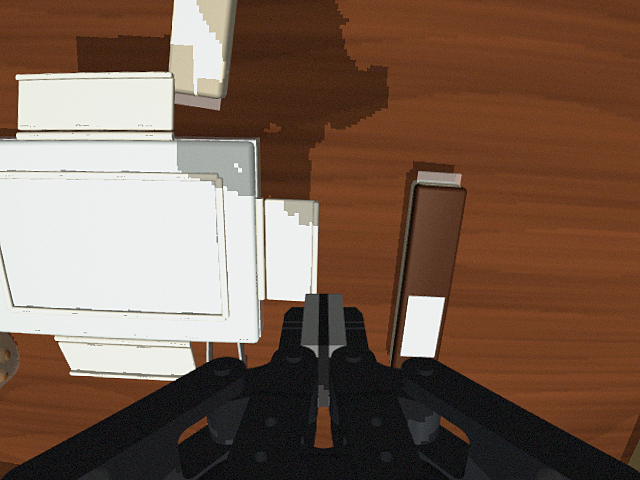

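The wrist view shows the left clip at x 262–318, y 200–300 px, square to the picture, so the yaw is right. The lid edge runs from (258,140) to (260,340). I'll check the box centre from these pixels.

```bash
cat >> h.py <<'E'
def wray(uv,z):
    s=get_state(); c=calibration("wrist"); T=np.eye(4); T[:3,:3]=R.from_rotvec(s["eef_rot"]).as_matrix(); T[:3,3]=s["tcp_pos"]; T=T@c["T_tool_cam"]
    d=np.linalg.inv(c["mtx"])@[*uv,1]; x=d[:2].copy()
    for _ in range(20): x=d[:2]/(1+c["k1"]*(x@x))
    v=T[:3,:3]@[x[0],-x[1],-1]; o=T[:3,3]; return o+v*(z-o[2])/v[2]
E
python3 - <<'E'
from h import *
for uv,z in [((258,140),79),((260,340),79),((318,200),80),((316,300),80),((264,199),80),((265,299),80)]: print(uv,box(wray(uv,z)))
E
```

```text
(258, 140) [-55.6  87.   79. ]
(260, 340) [59.4 81.9 79. ]
(318, 200) [-24.7 116.8  80. ]
(316, 300) [ 32.8 115.1  80. ]
(264, 199) [-25.5  88.7  80. ]
(265, 299) [32.1 86.4 80. ]
```

drive_tool(steps=[[[0, 0, 0, 0.0255, 0, 0, 0], [0, 0, 0, 0.0255, 0, 0, 0], [0, 0, 0, 0.013, 0, 0, 0], [0, 0, 0.002, 0.007, 0, 0, 0], [0, 0, 0, 0.007, 0, 0, 0], [0, 0, -0.002, 0.005, 0, 0, 0], [0, 0, -0.003, 0.0045, 0, 0, 0], [0, 0, -0.004, 0.004, 0, 0, 0], [0, 0, -0.003, 0.0015, 0, 0, 0], [0, 0, 0, 0, 0, 0, 0]]])

```text
time_s: 4.35
tcp_pos: [544.9, 181.0, 58.4]
eef_rot: [-0.089, 3.14, 0.002]
ft_force: [-0.5, 3.7, -2.3]
grip_width: -0.4
```

```bash
python3 - <<'E'
from h import *
st()
cv2.imwrite("pics/w2.png",capture("wrist")[:,:,::-1])
E
```

```text
t 4.35 tcp [544.9 181.   58.4] box [  0.7 112.2  58.4] yawy 93.23 z [ 0.     0.001 -1.   ] F [-0.5  3.7 -2.3] w -0.4
```

View pics/w2.png

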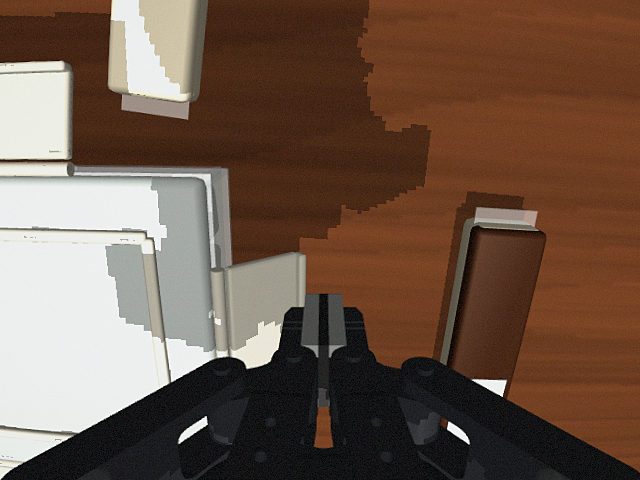

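```bash
python3 - <<'E'
from h import *
for uv,z in [((303,295),58.4),((343,295),58.4),((285,315),80),((363,315),80),((305,254),52),((305,254),60),((213,268),78),((227,265),78)]: print(uv,z,box(wray(uv,z)))
E
```

```text
(303, 295) 58.4 [ -6.8 106.6  58.4]
(343, 295) 58.4 [ -6.8 121.5  58.4]
(285, 315) 80 [-10.4 101.8  80. ]
(363, 315) 80 [-10.4 127.   80. ]
(305, 254) 52 [-20.8 107.3  52. ]
(305, 254) 60 [-23.8 107.6  60. ]
(213, 268) 78 [-25.9  79.2  78. ]
(227, 265) 78 [-27.   83.7  78. ]
```

The tip is narrower than I assumed, about 15 mm, and the finger gets wider about 20 mm above it. I'll tilt the tool 20° so the tip leads inwards and the wider part clears the lid, then press.

drive_tool(steps=[[[0, 0, 0, 0, 6.7, 0, 0], [0, 0, 0, 0, 6.7, 0, 0], [0, 0, 0, 0, 6.6, 0, 0], [0, 0, -0.0017, 0.0012, 0, 0, 0], [0, 0, -0.0017, 0.0012, 0, 0, 0], [0, 0, -0.0017, 0.0012, 0, 0, 0], [0, 0, -0.0017, 0.0012, 0, 0, 0], [0, 0, -0.0017, 0.0012, 0, 0, 0], [0, 0, -0.0019, 0.0007, 0, 0, 0], [0, 0, -0.0019, 0.0007, 0, 0, 0], [0, 0, 0, 0, 0, 0, 0]]])

```text
time_s: 5.32
tcp_pos: [546.1, 164.8, 55.9]
eef_rot: [-0.084, 3.083, -0.543]
ft_force: [0.3, 0.3, -0.0]
grip_width: 0.1
```

```bash
python3 - <<'E'
from h import *
st()
im=capture("wrist"); cv2.imwrite("pics/w3.png",im[:,:,::-1])
E
```

```text
t 5.32 tcp [546.1 164.8  55.9] box [ 0.9 95.9 55.9] yawy 93.1 z [ 0.019 -0.341 -0.94 ] F [ 0.3  0.3 -0. ] w 0.1
```

View pics/w3.png

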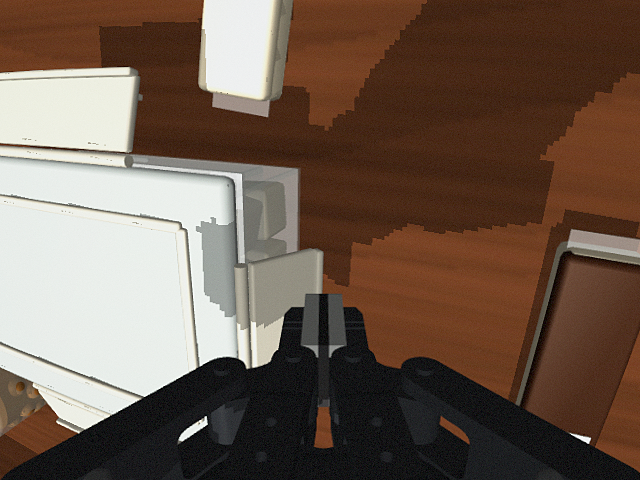

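drive_tool(steps=[[[0, 0, -0.0019, 0.0007, 0, 0, 0], [0, 0, -0.0019, 0.0007, 0, 0, 0], [0, 0, -0.0019, 0.0007, 0, 0, 0], [0, 0, 0, 0, 0, 0, 0]]])

```text
time_s: 5.7
tcp_pos: [546.2, 159.5, 55.6]
eef_rot: [-0.086, 3.083, -0.544]
ft_force: [0.5, 0.4, -0.5]
grip_width: -0.1
```

drive_tool(steps=[[[0, 0, -0.0019, 0.0007, 0, 0, 0], [0, 0, 0, 0, 0, 0, 0]]])

```text
time_s: 5.87
tcp_pos: [546.3, 157.8, 55.5]
eef_rot: [-0.086, 3.083, -0.543]
ft_force: [0.6, 0.7, -0.3]
grip_width: 0.2
```

drive_tool(steps=[[[0, 0, -0.0019, 0.0007, 0, 0, 0], [0, 0, 0, 0, 0, 0, 0]]])

```text
time_s: 6.03
tcp_pos: [546.3, 157.1, 55.3]
eef_rot: [-0.087, 3.083, -0.541]
ft_force: [0.1, 2.4, -0.6]
grip_width: 0.2
```

drive_tool(steps=[[[0, 0, -0.0019, 0.0007, 0, 0, 0], [0, 0, 0, 0, 0, 0, 0]]])

```text
time_s: 6.2
tcp_pos: [546.6, 155.8, 55.3]
eef_rot: [-0.088, 3.083, -0.539]
ft_force: [-0.5, 5.1, -2.1]
grip_width: 0.1
```

```bash
python3 - <<'E'
from h import *
st()
im=capture("wrist"); cv2.imwrite("pics/w4.png",im[100:480,0:640,::-1])
im=capture("top")
for q in ["clip_left_pad","clip_right_pad","food_box"]: print(q,[(np.round(d["at"]).tolist(),round(d["confidence"],2)) for d in look_for(q,"top")[:2]])
E
```

```text
t 6.2 tcp [546.6 155.8  55.3] box [ 0.9 86.8 55.3] yawy 93.27 z [ 0.02  -0.339 -0.941] F [-0.5  5.1 -2.1] w 0.1
clip_left_pad []
clip_right_pad [([429.0, -115.0, 42.0], 0.66), ([555.0, -45.0, 83.0], 0.63)]
food_box [([549.0, 56.0, 84.0], 0.75)]
```

View pics/w4.png

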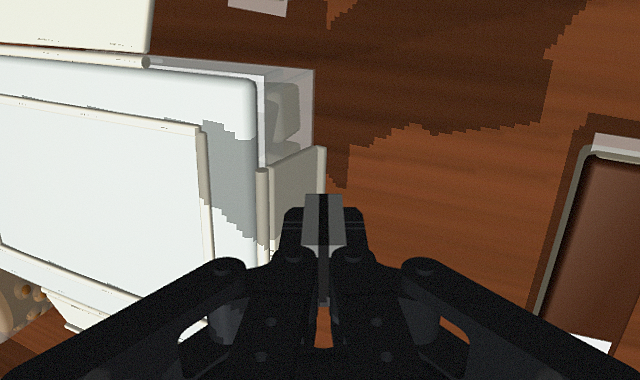

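The box has slid about 13 mm towards -y, within the 50 mm limit. I'll keep pressing in small steps and watch the force.

drive_tool(steps=[[[0, 0, -0.0014, 0.0005, 0, 0, 0], [0, 0, 0, 0, 0, 0, 0]]])

```text
time_s: 6.62
tcp_pos: [546.6, 153.8, 55.4]
eef_rot: [-0.088, 3.083, -0.541]
ft_force: [-1.1, 4.0, -1.9]
grip_width: -0.3
```

drive_tool(steps=[[[0, 0, -0.0014, 0.0005, 0, 0, 0], [0, 0, 0, 0, 0, 0, 0]]])

```text
time_s: 6.78
tcp_pos: [546.6, 151.9, 55.4]
eef_rot: [-0.088, 3.083, -0.542]
ft_force: [-0.7, 5.1, -1.9]
grip_width: 0.1
```

drive_tool(steps=[[[0, 0, -0.0014, 0.0005, 0, 0, 0], [0, 0, 0, 0, 0, 0, 0]]])

```text
time_s: 6.95
tcp_pos: [546.7, 150.1, 55.4]
eef_rot: [-0.087, 3.083, -0.542]
ft_force: [0.0, 5.4, -1.9]
grip_width: -0.3
```

drive_tool(steps=[[[0, 0, -0.0014, 0.0005, 0, 0, 0], [0, 0, 0, 0, 0, 0, 0]]])

```text
time_s: 7.12
tcp_pos: [546.8, 148.4, 55.5]
eef_rot: [-0.087, 3.083, -0.543]
ft_force: [-0.1, 4.4, -2.0]
grip_width: -0.2
```

```bash
python3 - <<'E'
from h import *
im=capture("top")
for q in ["clip_left_pad","clip_right_pad","food_box"]: print(q,[(np.round(d["at"]).tolist(),round(d["confidence"],2)) for d in look_for(q,"top")[:2]])
im=capture("wrist"); cv2.imwrite("pics/w5.png",im[100:480,100:540,::-1])
E
```

```text
clip_left_pad []
clip_right_pad [([557.0, -50.0, 80.0], 0.69)]
food_box [([552.0, 44.0, 81.0], 0.77)]
```

View pics/w5.png

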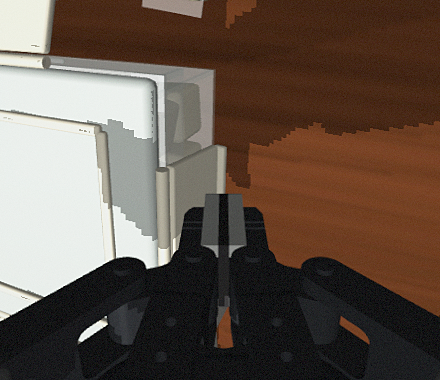

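Compared with the picture before, the finger and clip have not moved relative to each other, so the box is sliding. From the geometry I'll estimate the clip's angle, to see whether it has already snapped.

```bash
cat >> h.py <<'E'
def wproj(P):
    s=get_state(); c=calibration("wrist"); T=np.eye(4); T[:3,:3]=R.from_rotvec(s["eef_rot"]).as_matrix(); T[:3,3]=s["tcp_pos"]; T=np.linalg.inv(T@c["T_tool_cam"])
    p=T[:3,:3]@np.asarray(P,float)+T[:3,3]; x,y=p[0]/-p[2],p[1]/p[2]; k=1+c["k1"]*(x*x+y*y); return np.round((c["mtx"]@[x*k,y*k,1])[:2],1)
E
python3 - <<'E'
from h import *
h=wray((262,268),78); print("hinge end",h)
th0=np.radians(2); uy=np.array([-np.sin(th0),np.cos(th0),0])
for th in [0,.1,.2,.3,.4,.5]:
    o=31*np.sin(th)+4.5*np.cos(th); z=-31*np.cos(th)+4.5*np.sin(th)
    print(th,wproj(h+uy*o+[0,0,z]))
for z in (0,10,70): print(wray((314,170),z))
E
```

```text
hinge end [521.86731539 135.89396017  78.        ]
0 [310.4 240.3]
0.1 [317.3 241.9]
0.2 [323.9 243.7]
0.3 [330.2 245.8]
0.4 [335.9 248.1]
0.5 [341.2 250.7]
[503.99029566 122.7586041    0.        ]
[501.95774621 126.5380665   10.        ]
[489.76244949 149.21484092  70.        ]
```

drive_tool(steps=[[[0, 0, 0.003, 0, 0, 0, 0], [0, 0, 0.006, -0.004, 0, 0, 0], [0, 0, 0.01, -0.03, 0, 0, 0], [0, 0, 0.01, -0.03, 0, 0, 0], [0, 0, 0.01, -0.02, 0, 0, 0], [0, 0, 0, 0, 0, 0, 0]]])

```text
time_s: 7.87
tcp_pos: [545.4, 217.8, 124.6]
eef_rot: [-0.092, 3.078, -0.536]
ft_force: [-0.2, 1.0, 0.4]
grip_width: 0.0
```

```bash
python3 - <<'E'
from h import *
st()
im=capture("wrist"); cv2.imwrite("pics/w6.png",im[:,:,::-1])
for q in ["clip_left_pad","clip_left"]: print(q,[(np.round(d["at"]).tolist(),round(d["confidence"],2)) for d in look_for(q,"wrist")[:3]])
E
```

```text
t 7.87 tcp [545.4 217.8 124.6] box [  3.2 148.9 124.6] yawy 93.35 z [ 0.026 -0.337 -0.941] F [-0.2  1.   0.4] w 0.0
clip_left_pad [([548.0, 139.0, 63.0], 0.87)]
clip_left [([551.0, 139.0, 66.0], 0.57), ([537.0, 75.0, 81.0], 0.53)]
```

View pics/w6.png

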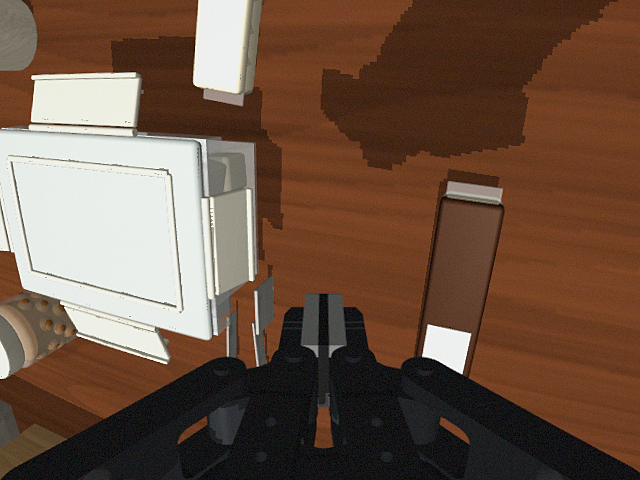

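The left clip now hangs nearly down, from the barrel at x≈207 px to the lip at x≈254 px. I'll work out its angle.

```bash
python3 - <<'E'
from h import *
h1=wray((206,197),78);h2=wray((212,298),78)
d=h2-h1; print(h1,h2,"len",np.linalg.norm(d),"yaw",np.degrees(np.arctan2(d[1],d[0])))
yaw=np.arctan2(d[1],d[0]); uy=np.array([-np.sin(yaw),np.cos(yaw),0])
m=(h1+h2)/2; u=d/np.linalg.norm(d)
print("centre", m-85.25*uy)
for th in [0,.1,.2,.3,.4]:
    o=31*np.sin(th)+4.5*np.cos(th); z=-31*np.cos(th)+4.5*np.sin(th)
    print(th,wproj(m-29*u+uy*o+[0,0,z]),wproj(m+29*u+uy*o+[0,0,z]))
E
grep -n "x" /dev/null
```

```text
[517.89646924 131.76831512  78.        ] [575.58189223 132.98928304  78.        ] len 57.69834303008651 yaw 1.212539686276491
centre [548.54317561  47.14788859  78.        ]
0 [244.4 185.9] [247.  278.3]
0.1 [248.6 186.7] [250.9 279.6]
0.2 [252.4 187.5] [254.5 281. ]
0.3 [255.9 188.5] [257.7 282.7]
0.4 [259.  189.5] [260.6 284.5]
```

The angle comes out at about 0.2 rad, so the clip probably hasn't snapped: my press point was too high. I'll press at the thumb lip instead, which needs only about 2.2 N there.

drive_tool(steps=[[[0, 0, -0.007, 0.0235, 0, 0, 0], [0, 0, -0.007, 0.0235, 0, 0, 0], [0, 0, -0.007, 0.0235, 0, 0, 0], [0, 0, -0.007, 0.0235, 0, 0, 0], [0, 0, 0, 0, 0, 0, 0], [0, 0, -0.0019, 0.0007, 0, 0, 0], [0, 0, -0.0019, 0.0007, 0, 0, 0], [0, 0, -0.0019, 0.0007, 0, 0, 0], [0, 0, 0, 0, 0, 0, 0]]])

```text
time_s: 8.77
tcp_pos: [546.5, 148.0, 42.3]
eef_rot: [-0.086, 3.084, -0.545]
ft_force: [1.0, 0.4, -0.1]
grip_width: 0.1
```

drive_tool(steps=[[[0, 0, -0.0019, 0.0007, 0, 0, 0], [0, 0, 0, 0, 0, 0, 0]]])

```text
time_s: 8.93
tcp_pos: [546.9, 146.6, 42.5]
eef_rot: [-0.087, 3.083, -0.544]
ft_force: [0.6, 0.2, -0.5]
grip_width: 0.3
```

drive_tool(steps=[[[0, 0, -0.0014, 0.0005, 0, 0, 0], [0, 0, 0, 0, 0, 0, 0]]])

```text
time_s: 9.1
tcp_pos: [547.0, 145.3, 42.5]
eef_rot: [-0.087, 3.083, -0.543]
ft_force: [-0.3, -0.9, -0.4]
grip_width: 0.3
```

drive_tool(steps=[[[0, 0, -0.0014, 0.0005, 0, 0, 0], [0, 0, 0, 0, 0, 0, 0]]])

```text
time_s: 9.27
tcp_pos: [547.1, 144.8, 42.4]
eef_rot: [-0.087, 3.083, -0.541]
ft_force: [-0.3, 2.3, 0.1]
grip_width: -0.3
```

drive_tool(steps=[[[0, 0, -0.0014, 0.0005, 0, 0, 0], [0, 0, 0, 0, 0, 0, 0]]])

```text
time_s: 9.43
tcp_pos: [547.1, 144.7, 42.4]
eef_rot: [-0.088, 3.083, -0.538]
ft_force: [-1.2, 5.0, 0.8]
grip_width: -0.1
```

The contact is stiff, 5 N at the lip with no travel, and lies where the closed lip should be, so the left clip is home. Next I retract, reverse the tilt and cross above the lid to the right clip.

drive_tool(steps=[[[0, 0, 0.003, 0, 0, 0, 0], [0, 0, 0.006, -0.004, 0, 0, 0], [0, 0, 0.01, -0.035, 0, 0, 0], [0, 0, 0.01, -0.035, 0, 0, 0], [0, 0, 0.01, -0.025, 0, 0, 0], [0, 0, 0, 0, -6.7, 0, 0], [0, 0, 0, 0, -6.7, 0, 0], [0, 0, 0, 0, -6.7, 0, 0], [0, 0, 0, 0, -6.7, 0, 0], [0, 0, 0, 0, -6.7, 0, 0], [0, 0, 0, 0, -6.5, 0, 0], [0, 0.0012, -0.0333, -0.0121, 0, 0, 0], [0, 0.0012, -0.0333, -0.0121, 0, 0, 0], [0, 0.0012, -0.0333, -0.0121, 0, 0, 0], [0, 0.0012, -0.0333, -0.0121, 0, 0, 0], [0, 0.0012, -0.0333, -0.0121, 0, 0, 0], [0, 0.0012, -0.0333, -0.0121, 0, 0, 0], [0, 0.0012, -0.0333, -0.0121, 0, 0, 0], [0, 0.0012, -0.0333, -0.0121, 0, 0, 0], [0, 0, 0, 0, 0, 0, 0]]])

```text
time_s: 11.1
tcp_pos: [549.2, -81.5, 121.4]
eef_rot: [0.068, -3.088, -0.532]
ft_force: [1.3, -0.9, -0.4]
grip_width: -0.1
```

```bash
python3 - <<'E'
from h import *
st()
for n in ("top","side","wrist"):
    im=capture(n)
    if n=="wrist": cv2.imwrite("pics/w7.png",im[:,:,::-1])
    for q in ["clip_left_pad","clip_right_pad","clip_front_pad","clip_back_pad","food_box"]: print(n,q,[(np.round(d["at"]).tolist(),round(d["confidence"],2)) for d in look_for(q,n)[:1]])
E
```

```text
t 11.1 tcp [549.2 -81.5 121.4] box [  -9.7 -150.2  121.4] yawy 92.54 z [-0.015  0.334 -0.942] F [ 1.3 -0.9 -0.4] w -0.1
top clip_left_pad []
top clip_right_pad [([552.0, -51.0, 79.0], 0.71)]
top clip_front_pad [([623.0, 51.0, 79.0], 0.68)]
top clip_back_pad [([628.0, 52.0, 73.0], 0.76)]
top food_box [([548.0, 45.0, 81.0], 0.56)]
side clip_left_pad [([550.0, 132.0, 68.0], 0.59)]
side clip_right_pad [([554.0, -51.0, 83.0], 0.71)]
side clip_front_pad [([481.0, 51.0, 77.0], 0.61)]
side clip_back_pad [([627.0, 57.0, 74.0], 0.6)]
side food_box [([549.0, 72.0, 83.0], 0.76)]
wrist clip_left_pad [([552.0, 136.0, 77.0], 0.74)]
wrist clip_right_pad [([547.0, -51.0, 84.0], 0.8)]
wrist clip_front_pad [([475.0, 37.0, 79.0], 0.91)]
wrist clip_back_pad [([625.0, 68.0, 76.0], 0.9)]
wrist food_box [([536.0, 28.0, 79.0], 0.86)]
```

View pics/w7.png

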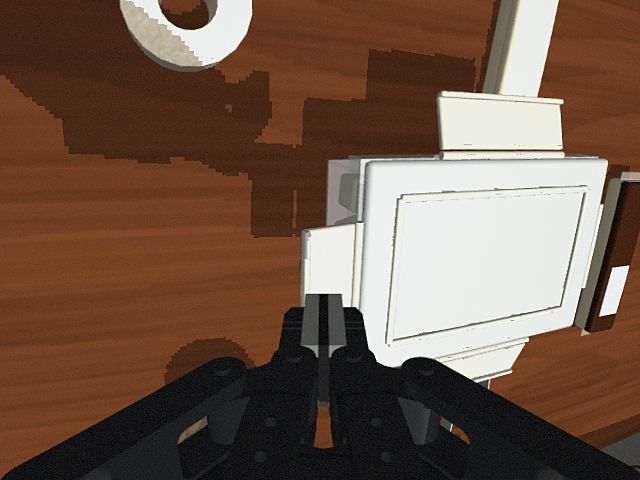

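The wrist view shows the right clip's plate at x 302–362, y from 225 px, just inside the fingertip at (323,295). The networks put its middle at y≈-51, so the hinge is at about -36. I'll follow the clip's arc down.

drive_tool(steps=[[[0, 0, 0.0117, 0.0218, 0, 0, 0], [0, 0, -0.007, 0.0193, 0, 0, 0], [0, 0, -0.0038, 0.0061, 0, 0, 0], [0, 0, -0.0019, 0.0068, 0, 0, 0], [0, 0, -0.0003, 0.0052, 0, 0, 0], [0, 0, 0.0013, 0.0052, 0, 0, 0], [0, 0, 0.0024, 0.0051, 0, 0, 0], [0, 0, 0.0023, 0.0024, 0, 0, 0], [0, 0, 0, 0, 0, 0, 0]]])

```text
time_s: 12.75
tcp_pos: [549.2, -44.9, 56.3]
eef_rot: [0.084, -3.088, -0.537]
ft_force: [1.6, -5.9, -0.8]
grip_width: 0.0
```

drive_tool(steps=[[[0, 0, 0.0019, 0.0007, 0, 0, 0], [0, 0, 0.0019, 0.0007, 0, 0, 0], [0, 0, 0, 0, 0, 0, 0]]])

```text
time_s: 13.0
tcp_pos: [548.8, -40.6, 56.3]
eef_rot: [0.084, -3.088, -0.537]
ft_force: [-0.2, -5.0, 0.4]
grip_width: -0.1
```

drive_tool(steps=[[[0, 0, 0.0014, 0.0005, 0, 0, 0], [0, 0, 0, 0, 0, 0, 0]]])

```text
time_s: 13.17
tcp_pos: [548.7, -39.5, 56.3]
eef_rot: [0.084, -3.088, -0.537]
ft_force: [0.8, -5.9, 0.4]
grip_width: 0.2
```

drive_tool(steps=[[[0, 0, 0.0014, 0.0005, 0, 0, 0], [0, 0, 0, 0, 0, 0, 0]]])

```text
time_s: 13.33
tcp_pos: [548.7, -38.0, 56.3]
eef_rot: [0.084, -3.088, -0.537]
ft_force: [0.6, -6.1, 0.1]
grip_width: 0.5
```

drive_tool(steps=[[[0, 0, -0.0113, -0.0041, 0, 0, 0], [0, 0, -0.0041, 0.0113, 0, 0, 0], [0, 0, 0, 0, 0, 0, 0], [0, 0, 0.0028, 0.001, 0, 0, 0], [0, 0, 0.0028, 0.001, 0, 0, 0], [0, 0, 0, 0, 0, 0, 0]]])

```text
time_s: 13.83
tcp_pos: [547.7, -38.9, 43.9]
eef_rot: [0.09, -3.082, -0.546]
ft_force: [-0.8, -0.4, 0.5]
grip_width: -0.2
```

drive_tool(steps=[[[0, 0, 0.0014, 0.0005, 0, 0, 0], [0, 0, 0, 0, 0, 0, 0]]])

```text
time_s: 14.0
tcp_pos: [547.9, -38.5, 44.1]
eef_rot: [0.088, -3.083, -0.544]
ft_force: [-0.1, 0.4, -0.0]
grip_width: 0.3
```

drive_tool(steps=[[[0, 0, 0.0014, 0.0005, 0, 0, 0], [0, 0, 0, 0, 0, 0, 0]]])

```text
time_s: 14.17
tcp_pos: [547.9, -38.2, 44.1]
eef_rot: [0.087, -3.084, -0.543]
ft_force: [-0.1, -0.8, 0.1]
grip_width: 0.1
```

```bash
python3 - <<'E'
from h import *
st()
for n in ("top","side"):
    im=capture(n)
    for q in ["clip_left_pad","clip_right_pad","clip_front_pad","clip_back_pad","food_box"]: print(n,q,[(np.round(d["at"]).tolist(),round(d["confidence"],2)) for d in look_for(q,n)[:1]])
E
```

```text
t 14.17 tcp [547.9 -38.2  44.1] box [  -8.6 -106.9   44.1] yawy 93.22 z [-0.019  0.341 -0.94 ] F [-0.1 -0.8  0.1] w 0.1
top clip_left_pad [([550.0, 61.0, 80.0], 0.72)]
top clip_right_pad [([393.0, 494.0, 32.0], 0.4)]
top clip_front_pad [([479.0, 50.0, 76.0], 0.88)]
top clip_back_pad [([628.0, 65.0, 72.0], 0.75)]
top food_box [([550.0, 61.0, 81.0], 0.84)]
side clip_left_pad [([550.0, 139.0, 68.0], 0.7)]
side clip_right_pad [([622.0, 66.0, 74.0], 0.55)]
side clip_front_pad [([477.0, 57.0, 75.0], 0.63)]
side clip_back_pad [([546.0, 143.0, 69.0], 0.57)]
side food_box [([550.0, 86.0, 79.0], 0.97)]
```

drive_tool(steps=[[[0, 0, 0.0014, 0.0005, 0, 0, 0], [0, 0, 0, 0, 0, 0, 0]]])

```text
time_s: 14.93
tcp_pos: [547.9, -38.0, 44.1]
eef_rot: [0.085, -3.085, -0.54]
ft_force: [-0.1, -4.5, 1.5]
grip_width: 0.1
```

drive_tool(steps=[[[0, 0, 0.0014, 0.0005, 0, 0, 0], [0, 0, 0, 0, 0, 0, 0]]])

```text
time_s: 15.1
tcp_pos: [548.0, -37.5, 44.1]
eef_rot: [0.084, -3.086, -0.539]
ft_force: [-0.7, -6.7, 2.0]
grip_width: -0.1
```

drive_tool(steps=[[[0, 0, 0.0014, 0.0005, 0, 0, 0], [0, 0, 0, 0, 0, 0, 0]]])

```text
time_s: 15.27
tcp_pos: [548.0, -36.1, 44.1]
eef_rot: [0.084, -3.086, -0.538]
ft_force: [0.3, -7.0, 1.6]
grip_width: -0.1
```

The right clip shows the same stiff contact, 6.7 N at the lip before the box slid, and the box is back near y≈61. Next is the front clip.

drive_tool(steps=[[[0, 0, -0.0028, -0.001, 0, 0, 0], [0, 0, -0.0094, -0.0034, 0, 0, 0], [0, 0, 0, -0.035, 0, 0, 0], [0, 0, 0, -0.035, 0, 0, 0], [0, 0, 0, -0.035, 0, 0, 0], [0, 0, 0, 0, 6.7, 0, 0], [0, 0, 0, 0, 6.7, 0, 0], [0, 0, 0, 0, 6.6, 0, 0], [0, 0.0159, 0.0297, 0, 0, 0, 0], [0, 0.0159, 0.0297, 0, 0, 0, 0], [0, 0.0159, 0.0297, 0, 0, 0, 0], [0, 0.0159, 0.0297, 0, 0, 0, 0], [0, 0.0159, 0.0297, 0, 0, 0, 0], [0, 0, 0, 0, 0, -6.7, 0], [0, 0, 0, 0, 0, -6.7, 0], [0, 0, 0, 0, 0, -6.6, 0], [0, 0, 0, 0, 0, 0, 0]]])

```text
time_s: 16.68
tcp_pos: [454.0, 60.4, 138.3]
eef_rot: [-0.083, 2.801, 0.012]
ft_force: [-2.3, -1.2, -1.7]
grip_width: 0.4
```

```bash
python3 - <<'E'
from h import *
st()
im=capture("wrist"); cv2.imwrite("pics/w8.png",im[:,:,::-1]); n="wrist"
for q in ["clip_left_pad","clip_right_pad","clip_front_pad","clip_back_pad","food_box"]: print(n,q,[(np.round(d["at"]).tolist(),round(d["confidence"],2)) for d in look_for(q,n)[:1]])
E
```

```text
t 16.68 tcp [454.   60.4 138.3] box [-96.8  -3.2 138.3] yawy 93.36 z [ 0.333  0.018 -0.943] F [-2.3 -1.2 -1.7] w 0.4
wrist clip_left_pad [([536.0, 147.0, 81.0], 0.51)]
wrist clip_right_pad [([548.0, -27.0, 79.0], 0.76)]
wrist clip_front_pad [([479.0, 55.0, 77.0], 0.7)]
wrist clip_back_pad [([497.0, 49.0, 80.0], 0.27)]
wrist food_box [([502.0, 52.0, 80.0], 0.68)]
```

View pics/w8.png

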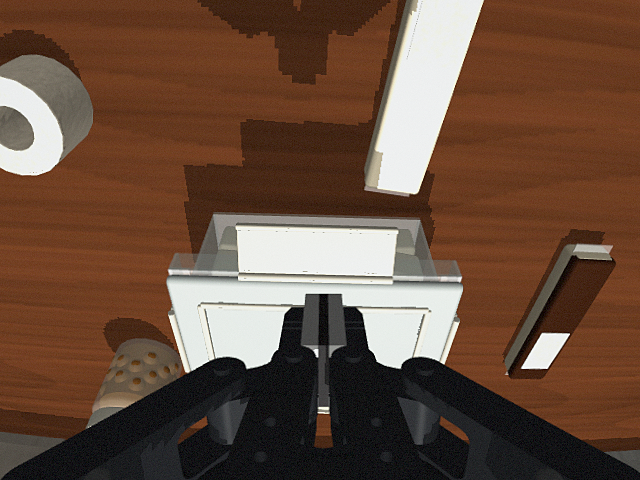

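The wrist view shows the front clip from hinge (316,280) to lip (316,225) px, with the white bar clear of it at (395,185). I'll compute the hinge position.

```bash
python3 - <<'E'
from h import *
for uv,z in [((238,276),79),((394,282),79),((237,225),75),((398,231),75)]: print(uv,np.round(wray(uv,z),1))
E
```

```text
(238, 276) [510.1  18.3  79. ]
(394, 282) [509.8 106.6  79. ]
(237, 225) [477.   19.4  75. ]
(398, 231) [476.3 103.9  75. ]
```

```bash
python3 - <<'E'
from h import *
s=st(); print(np.round(s["qd"],3), wproj(s["tcp_pos"]))
im=capture("wrist")
print([(np.round(d["at"]).tolist(),round(d["confidence"],2)) for d in look_for("clip_front_pad","wrist")[:2]])
im=capture("top")
for q in ["clip_front_pad","clip_back_pad","food_box"]: print(q,[(np.round(d["at"]).tolist(),round(d["confidence"],2)) for d in look_for(q,"top")[:1]])
for z in (60,79,100): print(z,wproj([491,60,z]),wproj([505,60,z]))
c=calibration("wrist"); print(np.round(c["T_tool_cam"],3),c["k1"]); st()
E
```

```text
t 16.98 tcp [464.6  61.8 143.7] box [-86.1  -2.4 143.7] yawy 93.17 z [ 0.343  0.019 -0.939] F [ 0.3 -0.4 -0. ] w 0.3
[-0.003  0.003  0.001  0.008  0.005 -0.003 -0.005] [318.  313.2]
[([475.0, 54.0, 77.0], 0.89)]
clip_front_pad [([483.0, 43.0, 78.0], 0.7)]
clip_back_pad [([626.0, 64.0, 72.0], 0.86)]
food_box [([557.0, 59.0, 83.0], 0.77)]
60 [314.5 235.6] [313.5 254.1]
79 [313.9 257.6] [312.8 276.5]
100 [313.1 285.5] [312.  304.6]
[[ 0.00000e+00  9.51000e-01  3.09000e-01  7.85630e+01]
 [ 1.00000e+00 -1.00000e-03  0.00000e+00  1.95600e+00]
 [ 0.00000e+00  3.09000e-01 -9.51000e-01 -1.42773e+02]
 [ 0.00000e+00  0.00000e+00  0.00000e+00  1.00000e+00]] -0.08811631705022963
t 17.28 tcp [462.8  61.5 142.6] box [-87.9  -2.6 142.6] yawy 93.2 z [ 0.341  0.019 -0.94 ] F [-0.2 -0.8  0.1] w 0.0
```

The picture had been taken while the arm was still settling. Settled, the TCP is about 30 mm out from the front hinge (x≈493), as planned. I'll follow the arc.

drive_tool(steps=[[[0, 0.0101, 0, 0.0277, 0, 0, 0], [0, 0.0101, 0, 0.0277, 0, 0, 0], [0, 0.0029, 0, 0.0064, 0, 0, 0], [0, 0.0024, 0, 0.0066, 0, 0, 0], [0, -0.0002, 0, 0.0054, 0, 0, 0], [0, -0.0013, 0, 0.0052, 0, 0, 0], [0, -0.0026, 0, 0.0047, 0, 0, 0], [0, 0, 0, 0, 0, 0, 0], [0, 0, 0, 0, 0, 0, 0]]])

```text
time_s: 18.03
tcp_pos: [472.0, 62.2, 57.3]
eef_rot: [-0.078, 2.79, 0.015]
ft_force: [0.6, 0.5, 0.0]
grip_width: -0.3
```

drive_tool(steps=[[[0, -0.0019, 0, 0.0007, 0, 0, 0], [0, -0.0019, 0, 0.0007, 0, 0, 0], [0, 0, 0, 0, 0, 0, 0]]])

```text
time_s: 18.28
tcp_pos: [475.7, 62.4, 57.1]
eef_rot: [-0.078, 2.791, 0.014]
ft_force: [0.1, -0.7, 0.8]
grip_width: 0.1
```

drive_tool(steps=[[[0, -0.0019, 0, 0.0007, 0, 0, 0], [0, 0, 0, 0, 0, 0, 0]]])

```text
time_s: 18.45
tcp_pos: [476.7, 62.4, 56.5]
eef_rot: [-0.079, 2.792, 0.014]
ft_force: [-1.8, -0.9, 1.3]
grip_width: 0.5
```

drive_tool(steps=[[[0, -0.0019, 0, 0.0007, 0, 0, 0], [0, 0, 0, 0, 0, 0, 0]]])

```text
time_s: 18.62
tcp_pos: [478.1, 62.4, 56.1]
eef_rot: [-0.079, 2.794, 0.013]
ft_force: [-2.4, 0.6, 0.2]
grip_width: -0.1
```

drive_tool(steps=[[[0, -0.0014, 0, 0.0005, 0, 0, 0], [0, 0, 0, 0, 0, 0, 0]]])

```text
time_s: 18.78
tcp_pos: [481.1, 62.7, 56.8]
eef_rot: [-0.079, 2.79, 0.014]
ft_force: [-0.8, 0.5, -1.2]
grip_width: 0.0
```

drive_tool(steps=[[[0, -0.0014, 0, 0.0005, 0, 0, 0], [0, 0, 0, 0, 0, 0, 0]]])

```text
time_s: 18.95
tcp_pos: [481.3, 62.6, 56.3]
eef_rot: [-0.078, 2.793, 0.013]
ft_force: [-5.3, 0.5, 3.1]
grip_width: 0.1
```

drive_tool(steps=[[[0, -0.0014, 0, 0.0005, 0, 0, 0], [0, 0, 0, 0, 0, 0, 0]]])

```text
time_s: 19.12
tcp_pos: [481.7, 62.4, 55.9]
eef_rot: [-0.079, 2.796, 0.013]
ft_force: [-7.4, 0.7, 4.7]
grip_width: 0.1
```

drive_tool(steps=[[[0, -0.0014, 0, 0.0005, 0, 0, 0], [0, 0, 0, 0, 0, 0, 0]]])

```text
time_s: 19.28
tcp_pos: [482.8, 62.4, 55.7]
eef_rot: [-0.079, 2.796, 0.012]
ft_force: [-7.8, 0.6, 4.2]
grip_width: -0.4
```

The front clip snapped clearly: 2.4 N, then a quick advance of 3 mm, then stiff. Now the back clip.

drive_tool(steps=[[[0, 0.0038, 0, -0.0014, 0, 0, 0], [0, 0.0075, 0, -0.0027, 0, 0, 0], [0, 0, 0, -0.036, 0, 0, 0], [0, 0, 0, -0.036, 0, 0, 0], [0, 0, 0, -0.036, 0, 0, 0], [0, 0, 0, 0, 0, 6.7, 0], [0, 0, 0, 0, 0, 6.7, 0], [0, 0, 0, 0, 0, 6.6, 0], [0, -0.0347, -0.0012, 0, 0, 0, 0], [0, -0.0347, -0.0012, 0, 0, 0, 0], [0, -0.0347, -0.0012, 0, 0, 0, 0], [0, -0.0347, -0.0012, 0, 0, 0, 0], [0, -0.0347, -0.0012, 0, 0, 0, 0], [0, -0.0347, -0.0012, 0, 0, 0, 0], [0, 0, 0, 0, 0, 6.7, 0], [0, 0, 0, 0, 0, 6.7, 0], [0, 0, 0, 0, 0, 6.6, 0], [0, 0, 0, 0, 0, 0, 0], [0, 0, 0, 0, 0, 0, 0], [0, 0, 0, 0, 0, 0, 0]]])

```text
time_s: 20.95
tcp_pos: [644.4, 64.3, 158.3]
eef_rot: [0.078, -2.793, 0.015]
ft_force: [-0.4, 0.0, 0.1]
grip_width: 0.0
```

```bash
python3 - <<'E'
from h import *
capture("wrist");capture("wrist");st()
for n in ("top","side","wrist"):
    im=capture(n)
    for q in ["clip_left_pad","clip_right_pad","clip_front_pad","clip_back_pad","food_box"]: print(n,q,[(np.round(d["at"]).tolist(),round(d["confidence"],2)) for d in look_for(q,n)[:1]])
E
```

```text
t 21.05 tcp [644.1  64.5 159.9] box [ 93.2  -9.7 159.9] yawy 93.2 z [-0.339 -0.019 -0.941] F [-0.1 -0.1  1. ] w 0.3
top clip_left_pad []
top clip_right_pad [([563.0, -29.0, 79.0], 0.48)]
top clip_front_pad [([630.0, 39.0, 73.0], 0.57)]
top clip_back_pad [([630.0, 40.0, 73.0], 0.67)]
top food_box [([560.0, 18.0, 83.0], 0.84)]
side clip_left_pad [([551.0, 144.0, 67.0], 0.47)]
side clip_right_pad [([558.0, 81.0, 76.0], 0.46)]
side clip_front_pad [([554.0, 83.0, 80.0], 0.72)]
side clip_back_pad [([627.0, 65.0, 75.0], 0.73)]
side food_box [([553.0, 89.0, 78.0], 0.68)]
wrist clip_left_pad [([553.0, 145.0, 80.0], 0.67)]
wrist clip_right_pad [([560.0, -26.0, 81.0], 0.88)]
wrist clip_front_pad [([493.0, 57.0, 83.0], 0.59)]
wrist clip_back_pad [([631.0, 65.0, 74.0], 0.81)]
wrist food_box [([563.0, 58.0, 82.0], 0.95)]
```

drive_tool(steps=[[[0, -0.0087, 0, 0.0238, 0, 0, 0], [0, -0.0087, 0, 0.0238, 0, 0, 0], [0, -0.0087, 0, 0.0238, 0, 0, 0], [0, -0.0029, 0, 0.0064, 0, 0, 0], [0, -0.0024, 0, 0.0066, 0, 0, 0], [0, 0.0002, 0, 0.0054, 0, 0, 0], [0, 0.0013, 0, 0.0052, 0, 0, 0], [0, 0.0026, 0, 0.0047, 0, 0, 0], [0, 0, 0, 0, 0, 0, 0], [0, 0, 0, 0, 0, 0, 0]]])

```text
time_s: 22.78
tcp_pos: [636.0, 64.2, 55.8]
eef_rot: [0.079, -2.792, 0.013]
ft_force: [-0.1, 0.4, 0.2]
grip_width: 0.1
```

drive_tool(steps=[[[0, 0.0019, 0, 0.0007, 0, 0, 0], [0, 0.0019, 0, 0.0007, 0, 0, 0], [0, 0, 0, 0, 0, 0, 0]]])

```text
time_s: 23.03
tcp_pos: [631.9, 63.9, 55.6]
eef_rot: [0.079, -2.792, 0.014]
ft_force: [0.6, -1.1, 0.2]
grip_width: 0.3
```

drive_tool(steps=[[[0, 0.0019, 0, 0.0007, 0, 0, 0], [0, 0, 0, 0, 0, 0, 0]]])

```text
time_s: 23.2
tcp_pos: [630.4, 63.9, 55.3]
eef_rot: [0.079, -2.793, 0.014]
ft_force: [0.1, 0.2, -0.7]
grip_width: 0.3
```

drive_tool(steps=[[[0, 0.0014, 0, 0.0005, 0, 0, 0], [0, 0, 0, 0, 0, 0, 0]]])

```text
time_s: 23.37
tcp_pos: [629.7, 63.8, 55.3]
eef_rot: [0.079, -2.795, 0.014]
ft_force: [4.3, 0.8, -0.8]
grip_width: -0.2
```

drive_tool(steps=[[[0, 0.0014, 0, 0.0005, 0, 0, 0], [0, 0, 0, 0, 0, 0, 0]]])

```text
time_s: 23.53
tcp_pos: [626.9, 63.6, 55.2]
eef_rot: [0.079, -2.792, 0.014]
ft_force: [0.4, -0.4, 0.1]
grip_width: -0.1
```

Force reached 4.3 N, then the finger jumped 3 mm and the force fell to 0.4 N, which looks like a snap. I'll press a little more to confirm it is stiff.

drive_tool(steps=[[[0, 0.0014, 0, 0.0005, 0, 0, 0], [0, 0, 0, 0, 0, 0, 0]]])

```text
time_s: 23.7
tcp_pos: [625.2, 63.6, 55.1]
eef_rot: [0.078, -2.791, 0.014]
ft_force: [2.5, -0.6, -1.3]
grip_width: -0.1
```

drive_tool(steps=[[[0, 0.0014, 0, 0.0005, 0, 0, 0], [0, 0, 0, 0, 0, 0, 0]]])

```text
time_s: 23.87
tcp_pos: [624.8, 63.6, 55.2]
eef_rot: [0.079, -2.794, 0.014]
ft_force: [4.8, 0.1, -1.9]
grip_width: -0.2
```

drive_tool(steps=[[[0, 0.0014, 0, 0.0005, 0, 0, 0], [0, 0, 0, 0, 0, 0, 0]]])

```text
time_s: 24.03
tcp_pos: [623.0, 63.5, 55.2]
eef_rot: [0.079, -2.793, 0.014]
ft_force: [4.4, 0.7, -1.4]
grip_width: -0.0
```

drive_tool(steps=[[[0, -0.0028, 0, -0.001, 0, 0, 0], [0, -0.0085, 0, -0.0031, 0, 0, 0], [0, 0, 0, -0.04, 0, 0, 0], [0, 0, 0, -0.04, 0, 0, 0], [0, 0, 0, -0.04, 0, 0, 0], [0, 0, 0, -0.04, 0, 0, 0], [0, 0, 0, 0, 0, -6.7, 0], [0, 0, 0, 0, 0, -6.7, 0], [0, 0, 0, 0, 0, -6.6, 0], [0, 0.027, 0, -0.01, 0, 0, 0], [0, 0.027, 0, -0.01, 0, 0, 0], [0, 0.027, 0, -0.01, 0, 0, 0], [0, 0, 0, 0, 0, 0, 0], [0, 0, 0, 0, 0, 0, 0], [0, 0, 0, 0, 0, 0, 0], [0, 0, 0, 0, 0, 0, 0]]])

```text
time_s: 25.37
tcp_pos: [608.3, 62.6, 234.7]
eef_rot: [0.088, -3.138, 0.001]
ft_force: [-0.2, -0.3, -0.3]
grip_width: -0.0
```

```bash
python3 - <<'E'
from h import *
capture("wrist");st()
w=capture("wrist"); t=capture("top"); s=capture("side")
print([(n,[(np.round(d["at"]).tolist(),round(d["confidence"],2)) for d in look_for("food_box",n)[:1]]) for n in("top","side","wrist")])
a=cv2.resize(t[170:340,190:400],None,fx=1.9,fy=1.9,interpolation=3)[:320,:400]; b=cv2.resize(s[215:345,230:410],None,fx=2.2,fy=2.2,interpolation=3)[:280,:400]
out=np.zeros((600,800,3),np.uint8); out[:a.shape[0],:a.shape[1]]=a; out[320:320+b.shape[0],:b.shape[1]]=b
out[:600,400:]=cv2.resize(w[0:480,60:540],(600,600))[:, :400] if 0 else 0
w2=cv2.resize(w[0:400,:],(400,250)); out[:250,400:]=w2
cv2.imwrite("pics/f1.png",out[:,:,::-1]); cv2.imwrite("pics/w9.png",w[:,:,::-1])
E
```

```text
t 25.42 tcp [608.4  62.6 234.6] box [ 57.5  -9.7 234.6] yawy 93.22 z [-0.002 -0.001 -1.   ] F [-0.6 -0.7  0.8] w -0.1
[('top', [([553.0, 3.0, 82.0], 0.62)]), ('side', [([548.0, 91.0, 80.0], 0.78)]), ('wrist', [([549.0, 62.0, 80.0], 0.74)])]
```

View pics/w9.png

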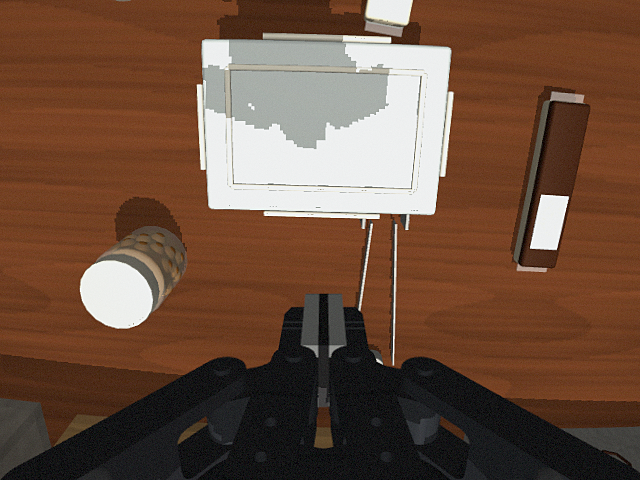

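The wrist view shows all four clips as thin strips tight against the lid: left x≈448, right x≈200, top y≈37, bottom y≈214 px. The left and right strips stand off the lid edge equally. The bars, jar and tongs seen in the picture are undisturbed, so I'm handing in.

```bash
python3 -c "
from bench import *
print(hand_in())"
```

```text
the job is handed in; nothing more can be done
None
```

I folded all four clips down and pressed them in with the shut fingertips, then handed the job in at about 25 s of the 54 s allowed. All four look snapped, but `hand_in()` gives no verdict, so that rests on my own checks.

- **Front and back clips:** both gave a clear snap. The force built up, the finger jumped about 3 mm as it dropped, and the contact was then firm.
- **Left and right clips:** I saw no clear snap on either. Pressing the thumb lip afterwards met firm contact at 5 N (left) and 6.7 N (right), which is well above the snap force.
- **Disagreement on the left clip:** an earlier picture gave it about 0.2 rad, which would mean unsnapped. The lip press and the last wrist picture both disagree with that.
- **Last wrist picture:** all four clips show as thin strips tight against the lid, and left and right stand off the lid edge equally.
- **Box:** it slid about 20 mm towards the right while I pressed the left clip, and most of the way back while I pressed the right. It ended roughly 7–10 mm from its start and sits level in the pictures. One last top-camera reading put it at y = 3 mm instead of about 62; I took that as a false reading because the wrist picture contradicts it.
- **Other things on the table:** the bars, jar and tongs looked undisturbed in the last picture. The label roll, card reader and bottle were not checked at the end, but the arm stayed well clear of them.
- **Arm:** it is parked above the box and touches nothing.

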